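# Set the lemon slicer to thick slices, lock it and load it

## Robot

A 6-joint arm with a two-finger parallel gripper is mounted at the origin on a cart in front of the work surface, level with it; the furniture and walls round the work are solid. World frame = base frame: x ahead of the robot, y to its left, z up, the work surface at z = 0. Lengths are in m, angles in rad, forces in N, time in s.
With the tool pointing down it reaches from about 0.275 to 1 m from the base axis. Payload 8.4 kg.
Tool frame: the origin (TCP) lies on the centre line of the jaws, within the pads' length; the fingertips stand 17 mm ahead of it and the grasp point (between the pads) lies 2 mm behind it; z points along the fingers, y is the line along which they close (so a half turn about z gives the same grasp; the last joint's range is limited). The gripper opens to 85 mm and grips with 20 to 120 N. Pads are 22 mm wide; open, the fingers measure 114 mm over their backs; the gripper's body (76 mm by 85 mm) begins 54 mm behind the grasp point. The pads swing forward as they close: fully open they stand 13 mm farther back than shut.
Start: joints at [-1.145, 0.353, 1.633, -0, 1.155, -0.002], TCP at [0.259, -0.569, 0.248] pointing down, gripper open.
Joint ranges: [-2.63, 2.63], [-0.92, 2.1], [0.06, 2.66], [-1.3, 4.44], [0, 2.69], [-3.02, 3.02]. Speed limits (rad/s): [2.22, 2.22, 2.79, 3.14, 3.14, 3.14].

## Interface

Orientations are given as a unit quaternion [x, y, z, w].
In Python, from cell import goto, move_straight, goto_joints, set_gripper, sleep, solve_ik, sense, snapshot, get_calibration, IKError, hand_in, look_for, spot_point gives the robot as it stands. The module is installed in compiled form; this text tells all that it offers. Calls block until the motion is done:
- goto(position, orientation): joint-space move of the TCP to a pose.
- move_straight(position, orientation=None, max_speed=0.15, threshold=None): straight line of the TCP; orientation=None keeps the orientation; max_speed is the mean speed in m/s. With threshold (N) it stops when the force on the tool has changed by that much, and returns True; else False.
- goto_joints(angles): joint-space move.
- set_gripper(opening): opening from 0.0 (shut) to 1.0 (fully open); the grip force is fixed at half the most; returns when the fingers have stopped.
- sleep(seconds).
- solve_ik(position, orientation): joint angles nearest the present ones, or None.
- sense(): the state.
- snapshot(name): name is "side" or "top" or "wrist"; returns the picture (384x512x3 uint8, red, green, blue); there is no depth.
- get_calibration(name): a dict with "mtx" (3x3 intrinsics, pixels), "k1" (the pictures are not rectified: a ray, as slopes to the right and down, at radius r is drawn at 1 + k1 r^2 times it, then the intrinsics apply), "R" (3x3) and "t" (3): a world point X has camera coordinates R X + t. Camera axes: x right, y down, z forward; pixel columns grow to the right and rows downward; lengths in m; the calibration is good to about 2 mm. A picture is of the moment at which its call begins: read the wrist's pose just before it. get_calibration takes no time and is no camera call; for the wrist camera it gives the pose at the moment of the call.
A pose or a line that the arm cannot do raises IKError and nothing moves.
- hand_in(): hands the job in; it is judged then, once.
Trained networks look in the newest picture that a camera, given by its name, has taken for a name from the list of things; names that differ only in an ending like _2 or _b are one class to them, and where a whole thing is asked for, a point or a joint stands for the part that bears it (a point fixed in the world has none). Each returns a list of dicts, best first, with "confidence" (0 to 1); they miss things now and then, are a little off and sometimes report something else, mostly with a low value. They report only what shows in the picture. A call takes as long as a camera call.
- look_for(query, camera): "location" ([column, row] in pixels, amid what is visible of it).
- spot_point(query, camera): "location" ([column, row] in pixels: a listed point, or the origin of a listed thing).
The state is a dict: "time_s": time; "qpos": joint angles; "joint_velocities": joint speeds; "joint_torque": joint torques, N m; "tcp_pos": TCP position; "orientation": TCP orientation; "ft_force": force on the tool from outside, world axes, zero at the start; "ft_torque": the same for the moment, N m; "opening": opening from 0.0 (shut) to 1.0 (fully open); "grip_force": force on a finger pad.
Only numpy, scipy, OpenCV 4.12 (cv2) and the standard library are available. Lean on these libraries where they do the work, as an engineer would, in place of code of your own. Each camera call takes 0.05 s, during which the arm holds its last target. There are 200 camera calls.

## Task

Get the vegetable slicer ready to cut the lemon into thick slices: swing the lever of the jam nut anticlockwise to loosen it, turn the thumb bar of the adjuster screw clockwise until its pointer stands at the last and broadest mark, and swing the jam nut's lever back until it is firmly tight so that the setting is locked. Also slide the food carriage all the way up the sloping deck and lay the lemon inside it, and leave the glass, the two shakers and the mug standing where they are.

Things in the scene. Friction and masses are not known exactly. Their poses are not given: they have to be found in the camera images.
- slicer: aluminium vegetable slicer (mandoline), fixed; origin on the worktop under the deck's middle, x up-slope, y left, z up. Deck 280 x 144 mm, rising 30 degrees towards +x, its middle 105 mm high. Call the deck's directions u (up-slope), v (left), n (square to it, leaning 30 degrees back from vertical towards -x). A bracket on its left carries the adjuster and jam nut, both turning about n
- jam_nut (a joint): jam nut angle, rad: 0 = tight (lever points 45 degrees anticlockwise of up-slope, seen from above), grows anticlockwise as it is loosened, stop at 1.4. It meets the steel tab washer under it at about 0.4 and from there to 0 clamps the adjuster fast (unclamped above 0.5). Takes 5 N at the lever grip when free, rising to about 10 N at the tight end; stays where it is left
- lever_grip (a point): round black grip standing up (along n) at the end of the jam nut's steel lever: 18 mm diameter, 39 mm long, 70 mm from the nut's axis. The point is on its axis, 17 mm below its top and 22 mm above the lever. x points outward along the lever, z along n. It rises 2.5 mm per rad of loosening
- adjuster (a joint): angle of the adjuster screw, rad: 0 = pointer at the first, thinnest mark; grows clockwise seen from above along n; 1.35 = pointer at the last, broadest mark (thick slices). Range -0.15 to 1.75. Takes about 0.15 N m when the jam nut is loose and stays where it is left; clamped when the nut is tight; lowers the ramp 2.5 mm per rad
- thumb_bar (a point): black bar on top of the adjuster screw, 58 mm long, 14 mm thick, 28 mm high (along n). The point is on the common axis of screw and jam nut at half the bar's height, 53 mm above the bracket plate. x points along the bar, the way the pointer points; z along n. Under it: hexagonal nut (50 mm), tab washer (72 mm), black dial (80 mm) with a steel pointer at its rim
- thick_mark (a point): the last and broadest of five raised dark marks on the bracket plate round the dial, 15 x 6 mm, 50 mm from the screw's axis; the marks grow clockwise from thin (beside the deck) to thick (down-slope, towards the robot)
- carriage (a joint): travel of the food carriage up the deck, m: 0 = lowest, 0.070 = all the way up at its stop. About 4 N of friction; stays where it is left
- carriage_grip (a point): upright white grip plate on the carriage's upper wall, 66 mm wide (along v), 14 mm thick (along u), top 18 mm above the point (along n), bottom 18 mm below; the point is its middle. x points up-slope, y to the slicer's left, z along n
- carriage_floor (a point): middle of the carriage's open bottom, on the deck plane. The carriage is a white frame of four walls, 106 x 106 mm inside, 6 mm thick, tops 45 mm above the deck plane; the ramp under it lies 2 to 6 mm lower. x points up-slope, y to the left, z along n
- lemon: lemon, 71 mm long (x), 53 mm wide (y), 51 mm high, lying on the worktop right of the slicer; origin at its underside as it lies, x along its length. It weighs about 85 g
- lemon_middle (a point): middle of the lemon, 25.5 mm above its underside
- water_glass: tall clear tumbler with water, 74 mm wide, 148 mm high, to the left of the slicer; origin at the centre of its foot
- salt_shaker: glass shaker with a domed steel top, 44 mm wide, 90 mm high, beyond the lemon; origin at the centre of its foot
- pepper_shaker: glass shaker with a domed steel top, 44 mm wide, 90 mm high, beyond the lemon; origin at the centre of its foot
- mug_a: mug, 81 mm wide (120 mm with handle), 101 mm high, behind the glass at the left; origin at the centre of its foot

How it is judged:
On the way, in this order (a step that is already met when the one before it is completed fails the run):
1. the jam nut is loosened (value of joint jam_nut above 0.5 rad), for 0.2 s.
2. with the nut loose, the pointer is turned to the broadest mark (value of joint adjuster between 1.2 and 1.5 rad and value of joint jam_nut above 0.4 rad), for 0.2 s.
3. the jam nut is tightened again with the pointer still at the mark (value of joint adjuster between 1.2 and 1.5 rad and value of joint jam_nut below 0.12 rad), for 0.2 s.
At the end, for the whole second after the job is handed in: The adjuster stands within 0.15 rad (half a mark's spacing is 0.17) of the broadest mark (1.20 to 1.50 rad), the jam nut is tight (less than 0.12 rad), the carriage is within 10 mm of its upper stop, and the lemon lies at rest on the ramp inside the carriage's walls, released (all of step 3 and value of joint carriage above 0.06 m and x of lemon_middle in the frame of carriage_floor between -0.055 and 0.055 m and y of lemon_middle in the frame of carriage_floor between -0.055 and 0.055 m and z of lemon_middle in the frame of carriage_floor between 0.005 and 0.05 m and linear speed of lemon below 0.02 m/s); the robot touches nothing.
It fails at once if the water glass is knocked over or pushed more than 40 mm (distance of water_glass from where it was at the start of the episode above 0.04 m or angle between water_glass's own z axis and vertical above 0.5 rad).
It fails at once if the salt shaker is knocked over or pushed more than 40 mm (distance of salt_shaker from where it was at the start of the episode above 0.04 m or angle between salt_shaker's own z axis and vertical above 0.5 rad).
It fails at once if the pepper shaker is knocked over or pushed more than 40 mm (distance of pepper_shaker from where it was at the start of the episode above 0.04 m or angle between pepper_shaker's own z axis and vertical above 0.5 rad).
It fails at once if the mug is knocked over or pushed more than 40 mm (distance of mug_a from where it was at the start of the episode above 0.04 m or angle between mug_a's own z axis and vertical above 0.5 rad).
It also fails if it takes over 72 s, if anything falls off the work surface, if the arm or the gripper's body presses on something with over 40 N, if the wrist force passes 120 N, or if a joint passes its speed limit or range.

## Working session

There is one attempt and no reset: what is moved stays moved. The work goes in short steps, each a Python script; the robot and the scene stay as the last script left them, time stands still between calls to the robot, and variables do not carry over. Pictures are saved under pics/ and viewed, at most 10 in all, crops included, and the job is handed in when it is done.

```bash
mkdir -p pics; cat > h.py <<'E'
import numpy as np, cv2
from cell import *
from scipy.spatial.transform import Rotation as Rot
from scipy.optimize import least_squares
def ray(c,px):
    m=c["mtx"];d=np.array([(px[0]-m[0][2])/m[0][0],(px[1]-m[1][2])/m[1][1]]);u=d.copy()
    for _ in range(20): u=d/(1+c["k1"]*(u@u))
    R=np.array(c["R"]);o=-R.T@np.array(c["t"]);v=R.T@np.r_[u,1];return o,v/np.linalg.norm(v)
def tri(rs):
    A=sum(np.eye(3)-np.outer(d,d) for o,d in rs);b=sum((np.eye(3)-np.outer(d,d))@o for o,d in rs)
    X=np.linalg.solve(A,b);return X,[round(float(np.linalg.norm((np.eye(3)-np.outer(d,d))@(X-o)))*1000,1) for o,d in rs]
def proj(c,X):
    p=np.array(c["R"])@X+np.array(c["t"]);u=p[:2]/p[2];u=u*(1+c["k1"]*(u@u));m=c["mtx"];return np.array([m[0][0]*u[0]+m[0][2],m[1][1]*u[1]+m[1][2]])
def save(im,n,f=1.5): cv2.imwrite("pics/"+n,cv2.resize(im[...,::-1],None,fx=f,fy=f))
E
cat > a.py <<'E'
from h import *
cal={}
for c in("side","top"):
    save(snapshot(c),c+"1.png");cal[c]=get_calibration(c);print(c,(-np.array(cal[c]["R"]).T@np.array(cal[c]["t"])).round(3))
for q in ["slicer","lever_grip","thumb_bar","thick_mark","carriage_grip","carriage_floor","lemon","lemon_middle","water_glass","salt_shaker","pepper_shaker","mug_a"]:
    rs=[]
    for c in cal:
        r=spot_point(q,c)
        print(q,c,[(np.round(x["location"],1).tolist(),round(x["confidence"],2)) for x in r[:2]])
        if r: rs.append(ray(cal[c],r[0]["location"]))
    if len(rs)==2: X,e=tri(rs);print("   ",X.round(4),e)
print(sense()["time_s"])
E
python3 a.py
```

```text
side [ 0.39  -0.948  0.572]
top [0.405 0.004 1.396]
slicer side [([245.9, 244.7], 0.77)]
slicer top [([264.9, 207.7], 0.95)]
    [ 0.4676 -0.0627 -0.0041] [5.2, 5.2]
lever_grip side [([255.2, 153.7], 0.58)]
lever_grip top [([203.9, 188.3], 0.71)]
    [0.5128 0.1323 0.1952] [7.6, 7.6]
thumb_bar side [([244.4, 163.4], 0.57), ([227.5, 300.9], 0.51)]
thumb_bar top [([221.6, 204.9], 0.8), ([336.2, 225.4], 0.34)]
    [0.4696 0.0782 0.1844] [1.5, 1.5]
thick_mark side [([241.9, 189.5], 0.71)]
thick_mark top [([341.0, 226.6], 0.65), ([227.6, 211.9], 0.58)]
    [ 0.422  -0.2703  0.2609] [14.8, 14.8]
carriage_grip side [([249.1, 186.0], 0.64)]
carriage_grip top [([268.4, 203.9], 0.8)]
    [ 0.4728 -0.0648  0.1759] [3.1, 3.1]
carriage_floor side [([242.5, 213.2], 0.95), ([292.0, 284.0], 0.51)]
carriage_floor top [([166.1, 167.7], 0.32), ([331.7, 227.5], 0.2)]
    [ 0.551   0.3043 -0.0907] [73.1, 73.1]
lemon side [([230.3, 313.2], 0.61)]
lemon top [([335.8, 227.3], 0.56)]
    [ 0.407  -0.3164 -0.0124] [1.8, 1.8]
lemon_middle side [([228.1, 299.8], 0.59)]
lemon_middle top [([342.7, 225.4], 0.77)]
    [ 0.408  -0.3294  0.036 ] [3.8, 3.8]
water_glass side [([229.2, 184.2], 0.88)]
water_glass top []
salt_shaker side [([293.2, 284.5], 0.87), ([242.9, 213.7], 0.66)]
salt_shaker top [([317.0, 188.3], 0.56)]
    [ 5.511e-01 -2.485e-01  4.000e-04] [8.5, 8.5]
pepper_shaker side [([289.4, 312.4], 0.69)]
pepper_shaker top [([340.3, 193.8], 0.74)]
    [ 0.5297 -0.3327 -0.005 ] [5.5, 5.5]
mug_a side [([281.8, 184.6], 0.89), ([290.8, 310.9], 0.37)]
mug_a top [([164.2, 163.1], 0.76), ([205.7, 193.3], 0.52)]
    [0.6236 0.2925 0.0177] [1.5, 1.5]
1.3
```

View pics/side1.png

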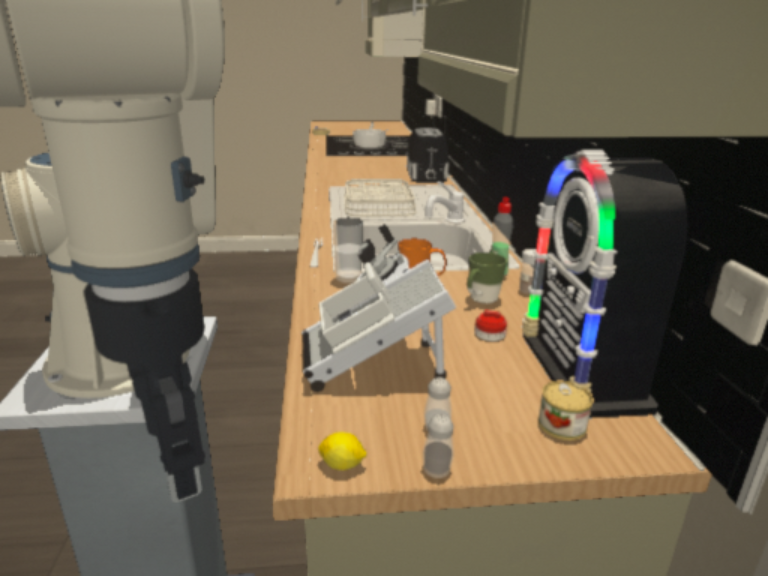

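View pics/top1.png

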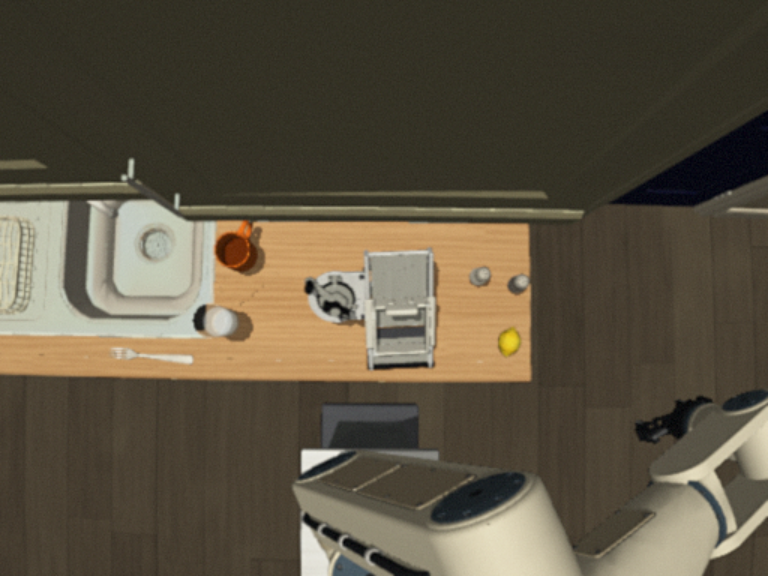

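Side view: slicer centre at about (250,215) px, lemon (228,301), shakers (292,262) and (291,300), glass (232,165), mug (277,168). Top view: lever grip about (207,191) px, carriage grip (268,204), lemon (340,228). The lever points up-left and the carriage is low. Next I'll take wrist views.

```bash
cat >> h.py <<'E'
def Q(z,y):
    z=np.array(z,float);z/=np.linalg.norm(z);y=np.array(y,float);y-=z*(y@z);y/=np.linalg.norm(y)
    return Rot.from_matrix(np.c_[np.cross(y,z),y,z]).as_quat()
E
cat > b.py <<'E'
from h import *
s=sense();print(s["orientation"],Rot.from_quat(s["orientation"]).as_matrix().round(2).tolist())
c=get_calibration("wrist");o=-np.array(c["R"]).T@np.array(c["t"])
M=Rot.from_quat(s["orientation"]).as_matrix();print("cam in tool",(M.T@(o-s["tcp_pos"])).round(3),(np.array(c["R"])@M).round(2).tolist())
zt=[.5,0,-.866]
for sg in(1,-1):
  for p in([.33,.06,.42],[.33,-.06,.42],[.36,.0,.45]):
    print(sg,p,np.round(solve_ik(p,Q(zt,[0,sg,0])),2) if solve_ik(p,Q(zt,[0,sg,0])) is not None else None)
E
python3 b.py
```

```text
[ 9.77214135e-01  2.12255822e-01  6.21113889e-07 -3.57065583e-05] [[0.91, 0.41, -0.0], [0.41, -0.91, 0.0], [0.0, -0.0, -1.0]]
cam in tool [ 0.079 -0.001 -0.125] [[0.0, 1.0, -0.0], [-0.95, 0.0, -0.31], [-0.31, 0.0, 0.95]]
1 [0.33, 0.06, 0.42] [ 0.34 -0.59  2.17 -0.19  1.07 -1.18]
1 [0.33, -0.06, 0.42] [-0.35 -0.59  2.17  0.2   1.07 -1.98]
1 [0.36, 0.0, 0.45] [-0.01 -0.55  2.1   0.    1.07 -1.58]
-1 [0.33, 0.06, 0.42] [ 0.34 -0.59  2.17 -0.19  1.07  1.96]
-1 [0.33, -0.06, 0.42] [-0.35 -0.59  2.17  0.2   1.07  1.17]
-1 [0.36, 0.0, 0.45] [-0.01 -0.55  2.1   0.    1.07  1.56]
```

```bash
cat > c.py <<'E'
from h import *
from collections import defaultdict
import pickle
D=defaultdict(list)
def look(tag,qs):
    c=get_calibration("wrist");im=snapshot("wrist");cv2.imwrite(f"pics/{tag}.png",cv2.resize(im[...,::-1],None,fx=1.5,fy=1.5))
    for q in qs:
        r=spot_point(q,"wrist")
        print(tag,q,[(np.round(x["location"],1).tolist(),round(x["confidence"],2)) for x in r[:2]])
        if r: D[q].append((ray(c,r[0]["location"]),r[0]["confidence"]))
down=Q([0,0,-1],[0,1,0])
move_straight([0.26,-0.5,0.36],max_speed=.4)
L=["lemon","lemon_middle","salt_shaker","pepper_shaker"]
goto([.38,-.36,.27],down);look("w1",L)
goto([.38,-.25,.30],down);look("w2",L)
zt=np.array([.5,0,-.866]);ot=Q(zt,[0,1,0]);S=["slicer","lever_grip","thumb_bar","thick_mark","carriage_grip","carriage_floor"]
goto([.34,-.05,.42],ot)
goto([.36,-.02,.36],ot);look("w3",S)
goto([.36,.09,.36],ot);look("w4",S+["water_glass"])
goto([.31,.04,.38],ot);look("w5",S)
for q in D:
    if len(D[q])>1: X,e=tri([r for r,_ in D[q]]);print(q,X.round(4),e)
pickle.dump(dict(D),open("D.pkl","wb"));print(sense()["time_s"])
E
python3 c.py
```

```text
w1 lemon [([285.4, 177.5], 0.69)]
w1 lemon_middle [([286.7, 179.3], 0.86), ([271.2, 255.4], 0.26)]
w1 salt_shaker [([328.9, 270.1], 0.96)]
w1 pepper_shaker [([272.5, 256.1], 0.92)]
w2 lemon [([212.2, 172.0], 0.78), ([373.1, 203.0], 0.55)]
w2 lemon_middle [([208.2, 169.5], 0.9)]
w2 salt_shaker [([259.6, 255.7], 0.62)]
w2 pepper_shaker [([207.7, 172.0], 0.38)]
w3 slicer [([232.5, 93.4], 0.69)]
w3 lever_grip [([373.0, 201.6], 0.83)]
w3 thumb_bar [([337.1, 167.9], 0.68)]
w3 thick_mark [([324.1, 122.2], 0.75), ([414.0, 164.1], 0.26)]
w3 carriage_grip [([228.0, 173.0], 0.86)]
w3 carriage_floor []
w4 slicer []
w4 lever_grip [([288.6, 203.5], 0.82)]
w4 thumb_bar [([247.2, 168.0], 0.84)]
w4 thick_mark [([241.8, 121.8], 0.68), ([137.3, 171.0], 0.57)]
w4 carriage_grip [([140.5, 172.0], 0.7), ([164.7, 88.8], 0.38)]
w4 carriage_floor []
w4 water_glass [([414.9, 83.4], 0.88)]
w5 slicer [([201.8, 109.0], 0.75), ([37.1, 88.1], 0.45)]
w5 lever_grip [([319.2, 214.0], 0.74), ([120.3, 151.1], 0.59)]
w5 thumb_bar [([288.0, 180.8], 0.63)]
w5 thick_mark [([277.3, 142.9], 0.73)]
w5 carriage_grip [([189.9, 186.4], 0.84)]
w5 carriage_floor []
lemon [ 0.4082 -0.32   -0.0033] [0.3, 0.3]
lemon_middle [ 0.3997 -0.3209  0.0271] [2.5, 2.5]
salt_shaker [ 0.5541 -0.2469  0.0044] [3.1, 3.1]
pepper_shaker [ 0.3772 -0.3191  0.2184] [39.0, 39.0]
slicer [ 0.4676 -0.0628 -0.0134] [2.0, 2.0]
lever_grip [0.5095 0.1296 0.1936] [3.0, 1.4, 1.7]
thumb_bar [0.4682 0.0793 0.1707] [1.0, 2.5, 3.2]
thick_mark [0.4462 0.0688 0.108 ] [1.8, 0.5, 1.9]
carriage_grip [ 0.4753 -0.0565  0.1725] [0.3, 0.4, 0.6]
8.4167
```

View pics/w4.png

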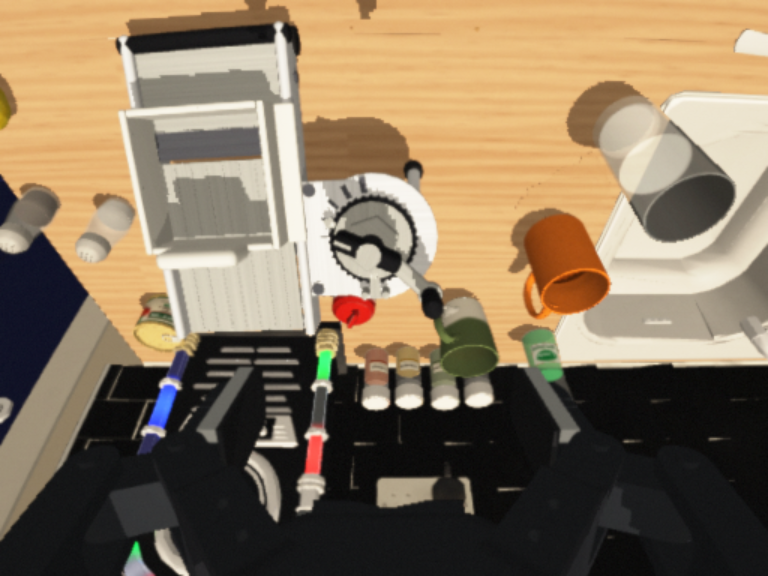

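View pics/w1.png

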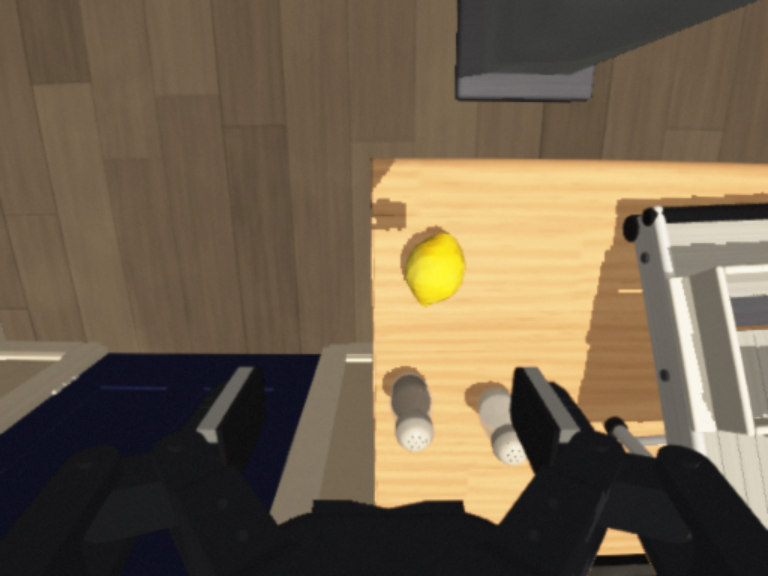

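Wrist view w4 shows the thumb bar at (247,168) px, the lever grip at (288,203), the marks round (213–241,122–130) and the carriage grip at (140,172). Lengths check out: lever radius 69 mm against 70, thick mark 51 mm from the axis against 50. In w1 the lemon is at (290,180) with its long axis about -18° from x. Next I'll rectify a view onto the deck-parallel planes to read the yaw and the bar angle.

```bash
cat >> h.py <<'E'
u=np.array([.8660254,0,.5]);v=np.array([0,1.,0]);n=np.array([-.5,0,.8660254])
A=np.array([.4682,.0793,.1707])
def rect(im,c,org,U=(-.13,.13),V=(-.16,.09),s=1500):
    us=np.arange(U[1],U[0],-1/s);vs=np.arange(V[1],V[0],-1/s)
    P=np.array([[proj(c,org+a*u+b*v) for b in vs[::4]] for a in us[::4]],np.float32)
    P=cv2.resize(P,(len(vs),len(us)))
    return cv2.remap(im,P[...,0],P[...,1],cv2.INTER_LINEAR)
E
cat > d.py <<'E'
from h import *
ot=Q(-n,v);goto([.365,.03,.35],ot)
c=get_calibration("wrist");im=snapshot("wrist")
o=[.4676,-.0628,.105]
a=rect(im,c,A+.014*n); b=rect(im,c,A+((np.array(o)-A)@n)*n)
save(np.hstack([a,b]),"r1.png",1);print(a.shape,sense()["time_s"])
g,d=ray(get_calibration("side"),[229,184]);print("glass",(g-d*g[2]/d[2]).round(3))
E
python3 d.py
```

```text
(390, 375, 3) 8.825
glass [0.431 0.35  0.   ]
```

View pics/r1.png

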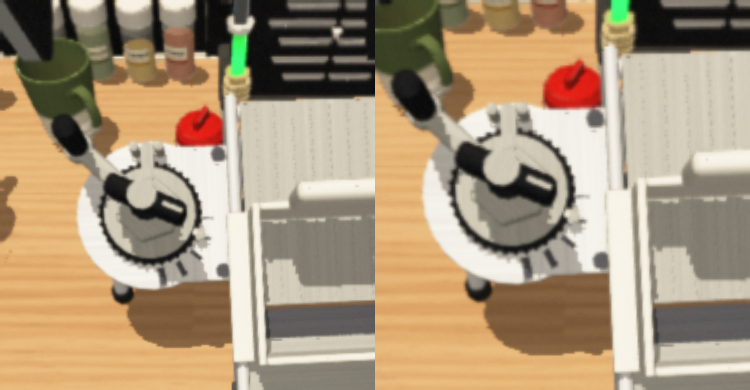

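Rectified view: the bar is centred at (146,198) px and lies about 22° clockwise of the "beside deck" direction. The pointer is near the second mark and the thick mark is about 80°, so it needs roughly 1 rad more. The rail slope gives a yaw of about 2°. The bar centre is several mm from my triangulation, so I'll refine with more views.

```bash
cat > e.py <<'E'
from h import *
import pickle
D=pickle.load(open("D.pkl","rb"));qs=["lever_grip","thumb_bar","thick_mark","carriage_grip"]
R={q:[r for r,_ in D[q]] for q in qs}
ot=Q(-n,v)
for k,p in enumerate([[.365,.03,.35],[.385,.07,.31],[.385,.13,.32],[.34,.14,.38],[.40,.0,.34]]):
    goto(p,ot);c=get_calibration("wrist");im=snapshot("wrist");save(im,f"e{k}.png",1)
    for q in qs:
        r=spot_point(q,"wrist")
        if r and r[0]["confidence"]>.5: R[q].append(ray(c,r[0]["location"]))
def rob(rs):
    f=lambda X:np.concatenate([(np.eye(3)-np.outer(d,d))@(X-o)*1000 for o,d in rs])
    s=least_squares(f,tri(rs)[0],loss="soft_l1",f_scale=2);r=f(s.x).reshape(-1,3);return s.x,np.linalg.norm(r,axis=1).round(1)
P={}
for q in qs: P[q],e=rob(R[q]);print(q,P[q].round(4),e)
a=P["thumb_bar"]
for q in qs: d=P[q]-a;print(q,"rel uvn",np.round([d@u,d@v,d@n],4),np.degrees(np.arctan2(d@v,d@u)).round(1))
c=get_calibration("wrist");save(rect(im,c,a+.014*n,(-.13,.13),(-.13,.12)),"r2.png",1)
pickle.dump(P,open("P.pkl","wb"));print(sense()["time_s"])
E
python3 e.py
```

```text
lever_grip [0.5092 0.1294 0.1951] [4.  0.7 0.8 3.5 0.6 0.4 1.8 1.7]
thumb_bar [0.4669 0.0778 0.173 ] [0.9 1.1 4.7 1.6 1.  1.1 1.2 0.2]
thick_mark [0.45   0.0696 0.1038] [2.5 1.1 1.6 2.1 1.3 0.5 4.8 1.2]
carriage_grip [ 0.4646 -0.0536  0.1825] [1.3 3.3 0.2 1.1 0.7 0.7 1.8 1.6]
lever_grip rel uvn [ 0.0476  0.0516 -0.002 ] 47.3
thumb_bar rel uvn [0. 0. 0.] 0.0
thick_mark rel uvn [-0.0493 -0.0082 -0.0515] -170.6
carriage_grip rel uvn [ 0.0027 -0.1314  0.0093] -88.8
12.375
```

```bash
python3 - <<'E'
import cv2,pickle,numpy as np
from h import *
P=pickle.load(open("P.pkl","rb"))
im=cv2.imread("pics/e1.png")
# draw on r2: centre at v=.12 -> col .12*1500, row .13*1500
r=cv2.imread("pics/r2.png");cv2.drawMarker(r,(180,195),(0,0,255),0,12,1)
d=P["lever_grip"]-P["thumb_bar"];cv2.drawMarker(r,(int((.12-d@v)*1500),int((.13-d@u)*1500)),(0,0,255),0,12,1)
cv2.imwrite("pics/r3.png",np.hstack([cv2.resize(r,None,fx=1.2,fy=1.2)]))
E
```

```text
(no output)
```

View pics/r3.png

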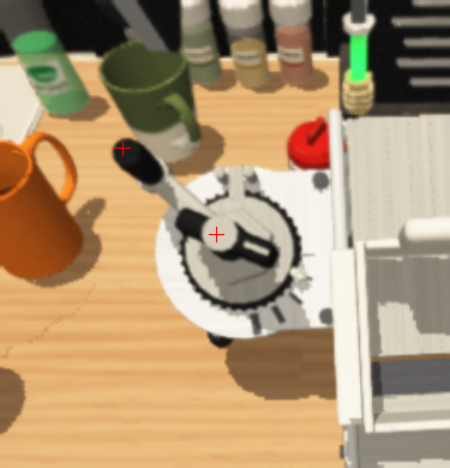

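The cross on the bar sits on the screw head's centre (216,234), and the one on the lever grip (123,148) falls on its top. The fit is good, so I'll do the lever now.

```bash
cat >> h.py <<'E'
import pickle,os
if os.path.exists("P.pkl"): P=pickle.load(open("P.pkl","rb"))
a=P["thumb_bar"] if os.path.exists("P.pkl") else A
PH0=np.radians(47.3)
rad=lambda f:np.cos(f)*u+np.sin(f)*v
tan=lambda f:-np.sin(f)*u+np.cos(f)*v
def lev(j,h=.002,r=.07,sg=1): # pose at jam angle j
    f=PH0+j; return a+r*rad(f)+(h+.0025*j-.001)*n, Q(-n,sg*tan(f))
def st(m=""):
    s=sense();print(m,round(s["time_s"],2),"tcp",np.round(s["tcp_pos"],4),"F",np.round(s["ft_force"],1),"op",round(s["opening"],3),"gf",round(float(np.max(s["grip_force"])),1));return s
def jam(): 
    d=np.array(sense()["tcp_pos"])-a;return np.arctan2(d@v,d@u)-PH0,np.hypot(d@u,d@v)
E
cat > f.py <<'E'
from h import *
for sg in(1,-1):
  for j in(0,.9):
    q=solve_ik(*lev(j,sg=sg));print(sg,j,None if q is None else np.round(q,2))
sg=1 if all(solve_ik(*lev(j,sg=1)) is not None for j in(0,.5,.9,-.1)) else -1
set_gripper(.5)
p,q=lev(0,h=.07,sg=sg);goto(p,q);
hit=move_straight(lev(0,sg=sg)[0],q,max_speed=.1,threshold=8);st(f"hit{hit}")
if not hit:
    set_gripper(0);st("grip");print(jam())
print(sg)
E
python3 f.py
```

```text
1 0 [ 0.35  0.08  2.24 -0.51  0.37 -1.61]
1 0.9 [ 0.46  0.08  2.34 -0.74  0.33 -2.18]
-1 0 [ 0.35  0.08  2.24 -0.51  0.37  1.53]
-1 0.9 [ 0.46  0.08  2.34 -0.74  0.33  0.97]
hitFalse 14.42 tcp [0.5076 0.1289 0.1981] F [-0.3 -0.3 -0.4] op 0.496 gf 0.0
grip 14.77 tcp [0.5079 0.1295 0.1983] F [-0.6 -0.3  4.2] op 0.192 gf 58.4
(np.float64(-0.004706314030983538), np.float64(0.07064988409824478))
1
```

```bash
cat > g.py <<'E'
from h import *
for j in np.arange(.15,.91,.15):
    move_straight(*lev(j),max_speed=.1)
    s=sense();print(round(j,2),jam()[0].round(3),np.round(s["ft_force"],1))
set_gripper(.45);sleep(.1);p,q=lev(.9,h=.075);move_straight(p,max_speed=.2);st("out")
# bar
B=np.radians(25)  # clockwise from -v
bd=lambda b:-np.cos(b)*v-np.sin(b)*u
for sg in(1,-1):
  for b in(25,82):
    b=np.radians(b);x=solve_ik(a+.005*n,Q(-n,sg*np.cross(-n,bd(b))));print(sg,b,None if x is None else np.round(x,2))
E
python3 g.py
```

```text
0.15 0.15 [-2.4  1.   4.6]
0.3 0.3 [-2.4  0.2  4.1]
0.45 0.45 [-1.8 -2.7  2.8]
0.6 0.603 [-0.7 -2.6  1.8]
0.75 0.755 [-1.4 -6.2  1.7]
0.9 0.907 [-0.2 -6.3  0.3]
out 17.52 tcp [0.4198 0.1472 0.2338] F [-1.  -0.3 -0.6] op 0.449 gf 0.0
1 0.4363323129985824 [ 0.25  0.03  2.36 -0.48  0.27 -2.02]
1 1.4311699866353502 [ 0.25  0.03  2.36 -0.48  0.27 -1.03]
-1 0.4363323129985824 [ 0.25  0.03  2.36 -0.48  0.27  1.12]
-1 1.4311699866353502 [ 0.25  0.03  2.36 -0.48  0.27  2.12]
```

```bash
cat > i.py <<'E'
from h import *
goto(a+.17*n-.01*v,Q(-n,v));c=get_calibration("wrist");im=snapshot("wrist")
for q,o in(("lever_grip",a-.001*n),("thumb_bar",a)):
    r=spot_point(q,"wrist")[0];O,d=ray(c,r["location"]);X=O+d*(((o-O)@n)/(d@n))-a
    print(q,r["confidence"],np.round([X@u,X@v],4),"jam",np.arctan2(X@v,X@u)-PH0)
save(rect(im,c,a+.014*n,(-.1,.08),(-.1,.1),2500),"r4.png",1);st()
E
python3 i.py
```

```text
lever_grip 0.67 [-0.013   0.0695] jam 0.9308831570161542
thumb_bar 0.71 [-0.0002 -0.0016] jam -2.542396849985578
 18.8 tcp [0.3819 0.0679 0.3195] F [ 0.6  0.2 -0.4] op 0.449 gf 0.0
```

View pics/r4.png

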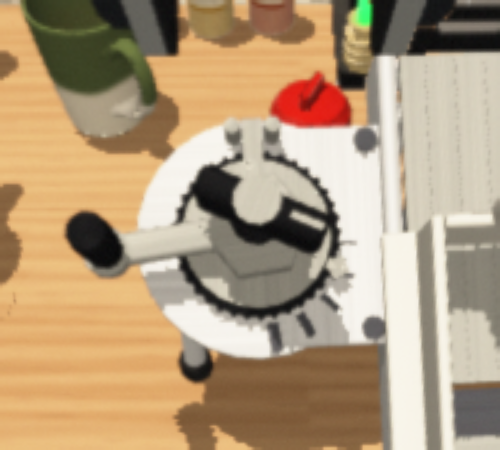

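The lever stands at about 0.92 rad, so the nut is loose, and the bar runs (200,185)–(325,238), about 23°. Now I'll turn the bar.

```bash
cat > k.py <<'E'
from h import *
bd=lambda b:-np.cos(np.radians(b))*v-np.sin(np.radians(b))*u
qb=lambda b:Q(-n,np.cross(-n,bd(b)))
ax=a-.0015*v
set_gripper(.5);goto(ax+.07*n,qb(23.5))
hit=move_straight(ax+.005*n,max_speed=.1,threshold=8);st(f"hit{hit}")
if hit: raise SystemExit
set_gripper(0);st("grip")
for b in np.linspace(23.5,80,7)[1:]: move_straight(ax+.005*n,qb(b),max_speed=.05)
s=st("turned");print(s["ft_torque"])
set_gripper(.5);st("rel");move_straight(ax+.08*n,max_speed=.2)
goto(a+.17*n-.01*v,Q(-n,v));c=get_calibration("wrist");im=snapshot("wrist")
t=spot_point("thick_mark","wrist");print(t[:1]);st()
save(np.hstack([rect(im,c,a+h*n,(-.09,.06),(-.09,.06),2600) for h in(.014,-.05)]),"r5.png",1)
E
python3 k.py
```

```text
hitFalse 20.82 tcp [0.4644 0.0763 0.1776] F [-0.4  0.1  0.6] op 0.499 gf 0.0
grip 21.17 tcp [0.4654 0.0761 0.1789] F [-2.6 -7.2 10.7] op 0.235 gf 58.4
turned 23.07 tcp [0.4658 0.0756 0.1792] F [  1.3 -11.6   9.8] op 0.234 gf 58.7
[-1.8250248  -0.805216   -1.08181779]
rel 23.42 tcp [0.4643 0.0764 0.1775] F [-0.1 -0.3 -0.3] op 0.5 gf 0.0
[{'location': [260.3, 125.7], 'confidence': 0.9}]
 24.49 tcp [0.3818 0.0676 0.3184] F [-0.3 -0.5  0.5] op 0.5 gf 0.0
```

View pics/r5.png

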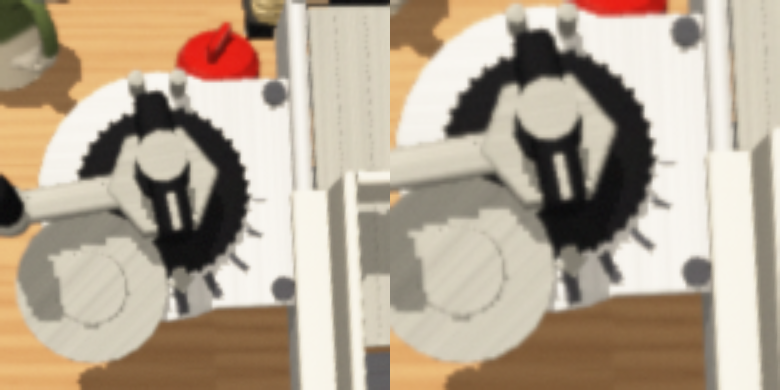

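The bar now points at about 79°, and on the plate plane the pointer (570,262) lines up with the thick mark (573,290). A pale disc has appeared at (95,285), down-left of the dial. It could be the tab washer having moved, so I need to see it before tightening.

```bash
cat > l.py <<'E'
from h import *
w0=snapshot("wrist")
goto(a+.2*n-.12*v-.03*u,Q(-n,v));w1=snapshot("wrist")
goto([.34,-.2,.40],Q(-n,v));s=snapshot("side");t=snapshot("top")
f=lambda im,r:cv2.resize(im[r[1]:r[3],r[0]:r[2]],(400,300))
m=np.vstack([np.hstack([f(w0,(90,30,410,270)),f(w1,(190,30,510,270))]),np.hstack([f(s,(180,120,320,225)),f(t,(180,150,300,240))])])
save(m,"m1.png",1);st()
E
python3 l.py
```

```text
26.28 tcp [ 0.3402 -0.1985  0.3991] F [-0.1 -0.   0.5] op 0.495 gf 0.0
```

View pics/m1.png

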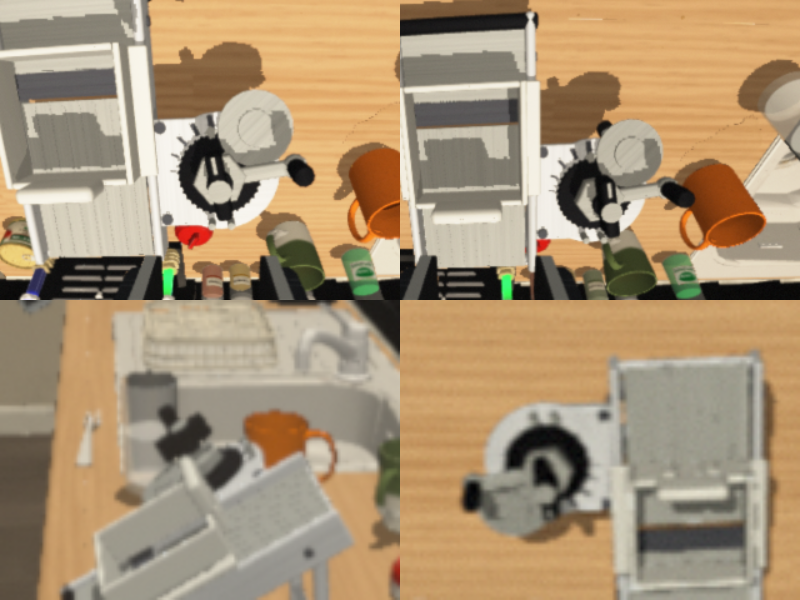

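m1 shows the pale disc, probably the washer, lying just beyond the plate down-left of the screw, under the lever on the side away from its tightening swing. It looks static. I'll tighten with a radial grip, held higher, which keeps the fingers clear of the disc.

```bash
cat > o.py <<'E'
from h import *
def levr(j,h=.006):
    p,_=lev(j,h);return p,Q(-n,SG*rad(PH0+j))
def ok(s):
    global SG;SG=s;return all(solve_ik(*levr(j)) is not None for j in(.91,.4,-.03))
print([ok(s) for s in(-1,1)]);SG=1
for SG in(1,-1): print(SG,[np.round(solve_ik(*levr(j)),2).tolist() for j in(.91,0)])
SG=1 if abs(solve_ik(*levr(.4))[5])<abs((setattr(__import__('builtins'),'_',0) or 2.0)) else -1
set_gripper(.5);goto(*levr(.91,.08))
hit=move_straight(levr(.91)[0],max_speed=.1,threshold=8);st(f"hit{hit}")
if hit: raise SystemExit
set_gripper(0);st("grip");print(jam())
for j in[.75,.6,.45,.3,.2,.1,.03,-.02]:
    h=move_straight(*levr(j),max_speed=.08,threshold=40)
    s=sense();F=np.array(s["ft_force"]);print(j,h,np.round(jam(),4),"Ft",round(F@tan(PH0+j),1),"F",np.round(F,1))
    if h: break
E
sed -i '/^SG=1 if abs/d;s/^for SG in.*/SG=1;print(np.round([solve_ik(*levr(j)) for j in(.91,0)],2).tolist())/' o.py
python3 o.py
```

```text
[False, True]
[[0.46, 0.06, 2.34, -0.73, 0.34, -0.63], [0.36, 0.07, 2.24, -0.5, 0.37, -0.05]]
hitFalse 29.08 tcp [0.4534 0.1466 0.1737] F [-0.   0.4  0.4] op 0.499 gf 0.0
grip 29.43 tcp [0.4532 0.1448 0.1737] F [  8.9 -14.5  -4. ] op 0.186 gf 58.7
(np.float64(0.9162360102643061), np.float64(0.06806244739826182))
0.75 False [0.7578 0.0682] Ft -2.8 F [  5.3 -11.7  -3.4]
0.6 False [0.6061 0.0684] Ft -3.3 F [ 3.9 -9.5 -2.7]
0.45 False [0.4527 0.0686] Ft -3.3 F [ 2.9 -8.4 -3.2]
0.3 False [0.3007 0.0688] Ft -2.7 F [ 1.8 -6.7 -3.5]
0.2 False [0.2003 0.069 ] Ft -2.0 F [ 0.5 -5.2 -2.5]
0.1 False [0.0993 0.0692] Ft -2.5 F [ 0.5 -5.4 -2.7]
0.03 False [0.0308 0.0694] Ft -2.3 F [-0.  -5.1 -2.7]
-0.02 False [-0.0181  0.0695] Ft -2.0 F [-0.9 -4.8 -2.1]
```

```bash
cat > p.py <<'E'
from h import *
lr=lambda j,h=.006:(lev(j,h)[0],Q(-n,rad(PH0+j)))
h=move_straight(*lr(-.06),max_speed=.04,threshold=40);F=np.array(sense()["ft_force"]);print(h,jam(),F@tan(PH0))
set_gripper(.5);st();print(jam())
move_straight(lr(-.06,.09)[0],max_speed=.2)
goto(a+.19*n-.05*v-.02*u,Q(-n,v));c=get_calibration("wrist");im=snapshot("wrist");save(im,"p1.png",1)
for q,o in(("lever_grip",a-.001*n),("thumb_bar",a)):
    for r in spot_point(q,"wrist")[:1]:
        O,d=ray(c,r["location"]);X=O+d*(((o-O)@n)/(d@n))-a
        print(q,r["confidence"],np.round([X@u,X@v],4),"jam",np.arctan2(X@v,X@u)-PH0)
r=rect(im,c,a+.014*n,(-.1,.08),(-.1,.1),2000);r2=rect(im,c,a-.05*n,(-.1,.08),(-.1,.1),2000)
cv2.imwrite("pics/p2.png",np.hstack([r,r2])[...,::-1])
C=P["carriage_grip"]
print(np.round(solve_ik(C+.003*n,Q(-n,u)),2),np.round(solve_ik(C+.003*n+.08*u,Q(-n,u)),2));st()
E
python3 p.py
```

```text
False (np.float64(-0.0561864911135862), np.float64(0.06962419728259121)) -0.920478605471867
 32.27 tcp [0.5087 0.1267 0.2029] F [ 0.3  1.9 -0.2] op 0.5 gf 0.0
(np.float64(-0.06238513894624387), np.float64(0.07074922821134695))
lever_grip 0.97 [0.0474 0.0498] jam -0.015901295364558643
thumb_bar 0.93 [-0.0006 -0.0027] jam -2.623781182589543
[-0.18  0.    2.37  0.34  0.27 -0.49] [-0.15  0.04  2.2   0.2   0.38 -0.31]
 34.14 tcp [0.3548 0.0279 0.3271] F [ 0.7 -1.  -0.7] op 0.501 gf 0.0
```

```bash
cat > r.py <<'E'
from h import *
yaw=np.radians(2.3);uu=np.cos(yaw)*u+np.sin(yaw)*v;vv=np.cross(n,uu);C=P["carriage_grip"];q=Q(-n,uu)
set_gripper(.6);goto(C+.08*n,q)
h=move_straight(C+.003*n,max_speed=.12,threshold=8);s=st(f"hit{h}")
if h: raise SystemExit
set_gripper(0);s=st("grip");p=np.array(s["tcp_pos"])
h=move_straight(p+.085*uu,max_speed=.08,threshold=25);s=st(f"stop{h}")
d=np.array(s["tcp_pos"])-p;print("moved",np.round([d@uu,d@vv,d@n],4))
set_gripper(.5);s=st("rel");np.save("cg.npy",s["tcp_pos"])
move_straight(np.array(s["tcp_pos"])+.07*n,max_speed=.2)
E
python3 r.py
```

```text
hitFalse 36.11 tcp [ 0.4631 -0.0534  0.1855] F [0.2 0.6 1.1] op 0.597 gf 0.0
grip 36.53 tcp [ 0.4632 -0.0537  0.1858] F [-5.6  0.  10.5] op 0.153 gf 60.2
stopTrue 37.33 tcp [ 0.5169 -0.0509  0.2168] F [-9.3 -3.4 10.2] op 0.153 gf 62.3
moved [0.0621 0.0003 0.    ]
rel 37.73 tcp [ 0.5169 -0.0505  0.2161] F [ 0.  -0.8  0.3] op 0.497 gf 0.0
```

Carriage moved 62 mm and came up against its stop. Now the lemon.

```bash
cat > s.py <<'E'
from h import *
down=Q([0,0,-1],[0,1,0])
s=sense();goto(np.array(s["tcp_pos"])*[.8,1,1]+[0,-.08,.1],Q(-n,v))
goto([.37,-.32,.25],down);c=get_calibration("wrist");im=snapshot("wrist")
hsv=cv2.cvtColor(im,cv2.COLOR_RGB2HSV);m=cv2.inRange(hsv,(20,120,80),(35,255,255))
k,lab,stt,cen=cv2.connectedComponentsWithStats(m);i=1+np.argmax(stt[1:,4]);ys,xs=np.nonzero(lab==i)
W=[]
for x,y in zip(xs[::5],ys[::5]): o,d=ray(c,[x,y]);W.append((o+d*(.0255-o[2])/d[2])[:2])
W=np.array(W);ctr=W.mean(0);w,V=np.linalg.eigh(np.cov(W.T));ax=V[:,1]*np.sign(V[0,1])
print(len(W),ctr.round(4),np.degrees(np.arctan2(ax[1],ax[0])).round(1),"len,wid",[np.ptp((W-ctr)@V[:,j]).round(4) for j in(1,0)])
r=spot_point("lemon_middle","wrist")[0];o,d=ray(c,r["location"]);print("spot",(o+d*(.0255-o[2])/d[2]).round(4),r["confidence"])
np.save("lem.npy",np.r_[ctr,ax]);st()
E
python3 s.py
```

```text
321 [ 0.4025 -0.3168] -12.2 len,wid [np.float64(0.0697), np.float64(0.052)]
spot [ 0.4011 -0.3232  0.0255] 0.94
 40.92 tcp [ 0.3702 -0.3192  0.2511] F [0.2 0.3 0.8] op 0.5 gf 0.0
```

```bash
cat > t.py <<'E'
from h import *
L=np.load("lem.npy");ax=np.r_[L[2:],0];yy=np.cross([0,0,1],ax);p=np.r_[L[0]-.0005,L[1]-.002,.023];q=Q([0,0,-1],yy)
set_gripper(1);goto(p+[0,0,.09],q);h=move_straight(p,max_speed=.12,threshold=10);st(f"hit{h}")
set_gripper(0);s=st("grip")
if s["opening"]<.4: raise SystemExit("missed")
move_straight(p+[0,0,.26],max_speed=.3);st("lift")
yaw=np.radians(2.3);uu=np.cos(yaw)*u+np.sin(yaw)*v;vv=np.cross(n,uu);G=np.load("cg.npy")-.003*n
T=G-.071*uu-.034*n;q2=Q(-n,vv);print("target",T.round(4))
goto(T+.13*n,q2);st("above")
h=move_straight(T-.008*n,max_speed=.07,threshold=5);s=st(f"down{h}");print("n above T",(np.array(s["tcp_pos"])-T)@n)
E
python3 t.py
```

```text
hitFalse 42.93 tcp [ 0.4025 -0.3193  0.0238] F [0.6 0.1 0.3] op 1.002 gf 0.0
grip 43.38 tcp [ 0.4024 -0.3193  0.0241] F [-3.2  0.4 12.4] op 0.569 gf 59.7
lift 44.4 tcp [ 0.4013 -0.3182  0.2815] F [-0.1  0.8 -1.2] op 0.57 gf 62.0
target [ 0.474  -0.0533  0.1486]
above 45.44 tcp [ 0.4097 -0.0538  0.2614] F [ 0.7  0.2 -0.7] op 0.569 gf 62.0
downFalse 47.57 tcp [ 0.478  -0.0533  0.1418] F [ 0.3 -0.2 -1.6] op 0.565 gf 62.0
n above T -0.007879887082387443
```

```bash
cat > x.py <<'E'
from h import *
p=np.array(sense()["tcp_pos"])
h=move_straight(p-.014*n,max_speed=.04,threshold=4);s=st(f"down{h}");print((np.array(s["tcp_pos"])-p)@n)
E
python3 x.py
```

```text
downTrue 47.83 tcp [ 0.4813 -0.0537  0.1368] F [-0.6 -1.4  4.1] op 0.569 gf 64.1
-0.0060116666030530655
```

```bash
cat > y.py <<'E'
from h import *
set_gripper(.68);st("rel");p=np.array(sense()["tcp_pos"])
move_straight(p+.02*n,max_speed=.05);move_straight(p+.14*n,max_speed=.2)
goto(p+.2*n-.02*u+.06*v,Q(-n,v));c=get_calibration("wrist");w=snapshot("wrist")
for q,o in(("lever_grip",a-.001*n),("thumb_bar",a)):
    r=spot_point(q,"wrist")[0];O,d=ray(c,r["location"]);X=O+d*(((o-O)@n)/(d@n))-a;print(q,r["confidence"],np.round([X@u,X@v],4),np.arctan2(X@v,X@u)-PH0)
r=rect(w,c,a-.05*n,(-.1,.07),(-.2,.07),1500)
s=snapshot("side");t=snapshot("top")
f=lambda im:cv2.resize(im,(400,300))
save(np.vstack([np.hstack([f(w),f(r)]),np.hstack([f(s[120:330,150:430]),f(t[140:260,120:370])])]),"z.png",1);st()
E
python3 y.py
```

```text
rel 48.09 tcp [ 0.4817 -0.0546  0.1372] F [ -3.1 -10.3   3.6] op 0.68 gf 4.1
lever_grip 0.58 [0.0453 0.0485] -0.0063663157346065535
thumb_bar 0.94 [-0.0029 -0.0009] -3.6608267970873465
 50.16 tcp [0.3645 0.0049 0.2994] F [ 0.9  0.6 -0.3] op 0.677 gf 0.0
```

View pics/z.png

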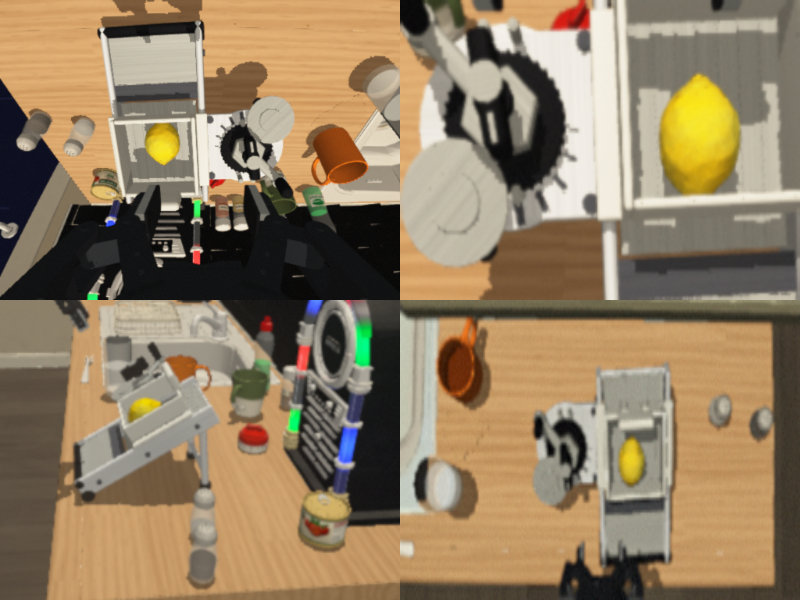

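The final mosaic shows everything in place:
- **Lemon:** inside the carriage at (162,142) px.
- **Carriage:** up the deck.
- **Adjuster and nut:** bar pointing at the thick mark, lever back at its tight angle.
- **Other items:** glass, mug and shakers standing.
- **Arm:** clear of everything.

```bash
python3 -c "
from cell import *
print(hand_in())"
```

```text
the job is handed in; nothing more can be done
None
```

I handed the job in after about 50 s: pointer on the broadest mark, jam nut tight again, carriage up against its stop, lemon lying inside it, and the glass, shakers and mug untouched. One oddity is that the tab washer appears to have come off the screw while I turned the bar, and it was still lying beside the adjuster at the end; the hand-in gave no verdict.

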